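# Load a sample tube and index it under the antenna

### The job

Pick the yellow-green glass-fibre tube off its leaning rest and lay it gently in the middle of the two V-blocks on the carriage, so that it beds fully into both. Then pump the orange-handled ratchet lever, one tooth a stroke, until the carriage's red pointer stands at the red mark, without overshooting (it cannot go back), and let the lever spring back. Move the carriage only with the lever, keep off the antenna, and leave the black tube and everything else alone.

Things in the scene. Friction and masses are not known exactly. Their poses are not given: they have to be found in the camera images.
- carriage (a joint): Black carriage, plate 80 x 190 mm, with two V-blocks; metres travelled along the stage's +y. 0.070 = red pointer at the red mark. Full lever strokes end (within 2 mm) at tooth positions ..., 0.028, 0.042, 0.056, 0.070, 0.084 (pitch 14 mm). It starts 4 or 5 strokes short, mostly between teeth, so the first stroke gains less. A pawl keeps it from going back. Drag about 14 N
- lever (a joint): Index lever, upright 12 mm bar hinged about the stage's x axis 20 mm above the table: 0 = at rest, leaning 12 degrees to the stage's -y; 0.424 rad = pushed to its stop towards +y. Each full stroke moves the carriage on by one tooth. A spring returns it to 0 when let go; let it come fully back before the next stroke. Pushing the handle takes 5 to 10 N
- lever_handle (a point): Centre of the orange T-handle on top of the lever: a bar of 16 mm diameter, 64 mm long along the stage's x (level), 125 mm from the hinge, 142 mm above the table at rest, moving 53 mm in a flat arc over a stroke. It can simply be pushed from its -y side with shut fingers
- v_seat (a point): Moves with the carriage: where the tube's centre lies when it rests properly in both V-blocks, 103 mm above the table; axes are the stage's (y = direction of the V grooves and of the travel, z up). The 90 degree V-blocks are 26 mm long, centred 50 mm to either side in y; between them 74 mm are free down to the carriage plate, 41 mm below this point
- pointer (a point): Tip of the red pointer on the carriage's far (+x) side
- mark (a point): Red mark on the white scale rail beside the carriage, on the stage's +x side, 46 mm above the table
- tube_a_center (a point): Centre of the tube to be scanned: yellow-green glass-fibre, diameter 44, length 160 mm along its own x, about 0.22 kg. It starts on a blue rest leaning 31.5 degrees: +x end up and away from the robot, centre 85 mm above the table. Pads under it 52 mm either side of the middle and a stop at the low end hold it; 80 mm in the middle are free to 36 mm below its axis
- tube_b_center (a point): Centre of a black carbon tube of the same size on an identical blue rest: not to be disturbed. Which rest holds which tube varies
- stage: The indexing stage, fixed to the table: base plate 235 x 320 mm, 12 mm thick; origin on the table under the middle of the rails; its y axis is the direction in which the carriage advances, +x the far side with the antenna mast. The lever stands at x = -110 mm, y = 0 of this frame
- horn: Antenna mast fixed to the stage (same origin and axes): black post 32 x 50 mm at x = 84, y = 68 mm, 312 mm high; its arm carries a brass block and a white cone pointing down, tip at x = 0, y = 68, 155 mm above the table, 30 mm above the passing tube. Delicate: not to be touched
- screwdriver: Red-handled screwdriver, bystander, 190 mm
- wrench: Steel wrench, bystander, 170 mm
- laminate: Yellow-green laminate slab 110 x 190 x 12 mm, bystander
- bottle: White bottle, 170 mm high, bystander
- can: Yellow jar with black lid, 90 mm high, bystander
Not all that is in view belongs to the job. Of the things that look like the part that bears tube_a_center, the larger one is meant.

How it is judged:
By the outcome, as a careful person would: the job done as asked, in the order asked, and still so for the second after the job is handed in, with the robot touching nothing.
It also fails if it takes over 67 s, if anything falls off the work surface, if the arm or the gripper's body presses on something with over 40 N, if the wrist force passes 120 N, or if a joint passes its speed limit or range.

### The arm

A 7-joint arm with a two-finger parallel gripper is mounted at the origin on the work surface. World frame = base frame: x ahead of the robot, y to its left, z up, the work surface at z = 0. Lengths are in m, angles in rad, forces in N, time in s.
With the tool pointing down it reaches from about 0.4 to 0.85 m from the base axis. Payload 10.4 kg.
Tool frame: the origin (TCP) lies on the centre line of the jaws, within the pads' length; the fingertips stand 11 mm ahead of it and the grasp point (between the pads) lies 8 mm behind it (manip.finger_overhang is the distance from the TCP to the fingertips, in m); z points along the fingers, y is the line along which they close (so a half turn about z gives the same grasp; the last joint's range is limited). The gripper opens to 85 mm and grips with 20 to 120 N. Pads are 22 mm wide; open, the fingers measure 114 mm over their backs; the gripper's body (76 mm by 85 mm) begins 54 mm behind the grasp point. The pads swing forward as they close: fully open they stand 13 mm farther back than shut.
Start: joints at [-1.299, 0.332, -0.065, 1.46, 0.022, 1.35, -0.088], TCP at [0.182, 0.598, 0.242] pointing down, gripper open.
Joint ranges: [-2.6, 2.6], [-0.5, 2.12], [-1.47, 1.34], [0.16, 2.42], [-1.27, 4.41], [0.06, 2.06], [-2.6, 2.6]. Speed limits (rad/s): [2.22, 2.22, 2.79, 2.79, 3.14, 3.14, 3.14].

### API

Orientations are given as a unit quaternion [x, y, z, w].
In Python, from workcell import manip, imaging, workorder gives the robot as it stands.
- The arm moves only by the tool jog_arm, never from a script. Its argument "deltas" is a list of rows, each an object with "gripper": the opening, from 0 (shut) to 1 (fully open); "offset": the shift along the tool's x, y, z in m, a list of three; "rotation": the turn, a rotation vector about the tool's x, y, z in degrees, a list of three. In form: [{"gripper": gripper, "offset": [tx, ty, tz], "rotation": [ax, ay, az]}, ...]. A call has 1 to 20 rows; each row shifts and turns the commanded pose from where the row before left it, along the tool's axes as they then stand; what a row does not reach is not made up. A row lasts 1/10 s, in which the tool goes at most 50 mm and 8.59 degrees, less where a joint would pass 70% of its speed; a pose out of reach is approached as far as the arm can. A call with a gripper value outside its range is refused whole. The fingers move at their own pace and stop on an object; "newtons" is the grip in N (left out, the last holds). Time passes only in rows, so rows that do not move let the fingers close. It gives the time, the measured TCP pose, the force, the opening and the grip force at its end, in the units of the state.
- manip.get_obs(): the state, without advancing time (a new reading comes with each control period).
- imaging.camera(name): name is "side" or "top"; returns the picture (480x640x3 uint8, blue, green, red); there is no depth.
- imaging.camera_model(name): a dict with "camera_matrix" (3x3 intrinsics, pixels), "k1" (the pictures are not rectified: a ray, as slopes to the right and down, at radius r is drawn at 1 + k1 r^2 times it, then the intrinsics apply), "world_to_cam" (4x4, takes a point from world to camera coordinates). Camera axes: x right, y up, looking along -z (the intrinsics and any distortion apply to the point x, -y, -z); pixel columns grow to the right and rows downward; lengths in m; the calibration is good to about 2 mm. A picture is of the moment at which its call begins. camera_model takes no time and is no camera call.
- workorder.hand_in(): hands the job in; it is judged then, once.
The state is a dict: "clock": time; "joint_pos": joint angles; "joint_velocities": joint speeds; "tau": joint torques, N m; "position": TCP position; "ee_rot": TCP orientation; "ft_force": force on the tool from outside, world axes, zero at the start; "torque": the same for the moment, N m; "grip_width": opening from 0.0 (shut) to 1.0 (fully open); "grasp_force": force on a finger pad.
Only numpy, scipy, OpenCV 4.12 (cv2) and the standard library are available. Lean on these libraries where they do the work, as an engineer would, in place of code of your own. Each camera call takes 0.05 s, during which the arm holds its last target. There are 200 camera calls.

## Working session

There is one attempt and no reset: what is moved stays moved. The work goes in short steps, Python scripts to look and compute and a tool call to move; the robot and the scene stay as the last step left them, time stands still between calls to the robot, and variables do not carry over. Pictures are saved under pics/ and viewed, at most 12 in all, crops included, and the job is handed in when it is done.

Besides the shell and the picture viewer there is one more tool, called after "Call:" as name([rows], argument=value, ...), one row to a line, values as JSON. jog_arm: Moves the arm, as the interface text tells. Its arguments: {"type":"object","properties":{"deltas":{"type":"array","items":{"type":"object","properties":{"gripper":{"type":"number"},"offset":{"type":"array","items":{"type":"number"}},"rotation":{"type":"array","items":{"type":"number"}}}}},"newtons":{"type":"number"}},"required":["deltas"]}

```bash
mkdir -p pics; ls; python3 - <<'E'
from workcell import manip, imaging, workorder
import cv2, numpy as np
o=manip.get_obs(); print({k:np.round(v,3) for k,v in o.items()}, manip.finger_overhang)
for n in("side","top"):
    cv2.imwrite(f"pics/{n}0.png",imaging.camera(n)); m=imaging.camera_model(n); print(n,m)
E
```

```text
pics
{'clock': np.float64(0.0), 'joint_pos': array([-1.299,  0.333, -0.065,  1.461,  0.022,  1.35 , -0.089]), 'joint_velocities': array([-0.   ,  0.001,  0.   ,  0.001,  0.   ,  0.   , -0.001]), 'tau': array([ 0.0000e+00, -6.2544e+01,  4.9000e-02, -3.9160e+01,  1.6000e-02,
        1.0000e-02, -0.0000e+00]), 'position': array([0.181, 0.598, 0.242]), 'ee_rot': array([ 0.147,  0.989, -0.001, -0.   ]), 'ft_force': array([ 0.497,  0.955, -0.163]), 'torque': array([ 0.019, -0.057, -0.028]), 'grasp_force': np.float64(0.0), 'grip_width': np.float64(0.999)} 0.011
side {'camera_matrix': array([[612.81293614,   0.        , 322.40019456],
       [  0.        , 612.81293614, 239.53825575],
       [  0.        ,   0.        ,   1.        ]]), 'k1': -0.05777297244667446, 'world_to_cam': array([[ 0.98527527, -0.17077306,  0.00831877, -0.5391846 ],
       [ 0.1019065 ,  0.62562568,  0.77343879, -0.13192451],
       [-0.13728694, -0.76120238,  0.6338164 , -1.47905242],
       [ 0.        ,  0.        ,  0.        ,  1.        ]])}
top {'camera_matrix': array([[467.72298002,   0.        , 319.01146721],
       [  0.        , 467.72298002, 232.23010536],
       [  0.        ,   0.        ,   1.        ]]), 'k1': -0.09231788808125152, 'world_to_cam': array([[ 0.02351506, -0.99971791, -0.00333812, -0.00197819],
       [ 0.99529353,  0.02309675,  0.09411338, -0.5706941 ],
       [-0.09400974, -0.00553549,  0.99555589, -1.12262726],
       [ 0.        ,  0.        ,  0.        ,  1.        ]])}
```

View pics/top0.png

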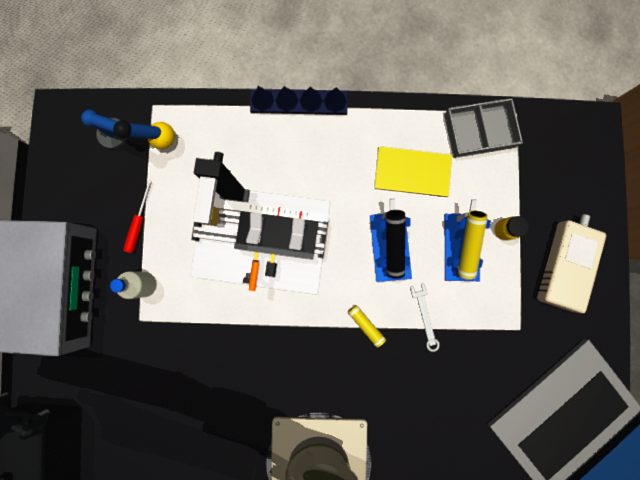

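View pics/side0.png

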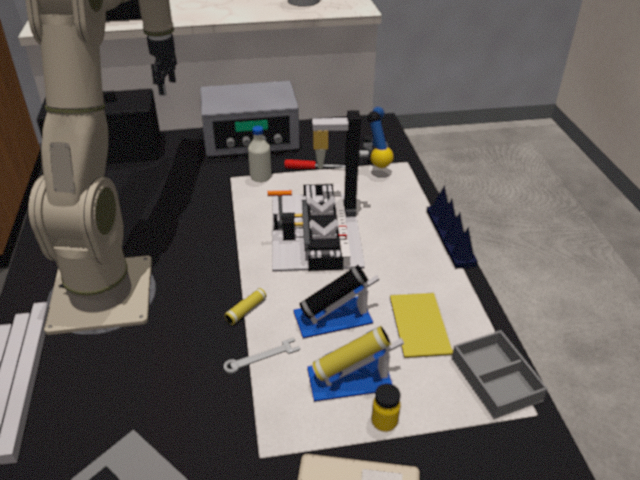

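```bash
python3 - <<'E'
import cv2, numpy as np
t=cv2.imread("pics/top0.png"); s=cv2.imread("pics/side0.png")
a=cv2.resize(t[150:300,185:335],(600,600),interpolation=cv2.INTER_CUBIC)[:, :]
b=s[100:280,265:385]; 
A=cv2.resize(t[150:300,185:335],(400,400),interpolation=cv2.INTER_CUBIC)
B=cv2.resize(b,(400,600),interpolation=cv2.INTER_CUBIC)
C=cv2.resize(t[200:290,365:500],(400,267),interpolation=cv2.INTER_CUBIC)[:200]
M=np.hstack([np.vstack([A,C]),B]); cv2.imwrite("pics/m1.png",M)
E
cat > h.py <<'E'
import cv2, numpy as np
from workcell import manip, imaging, workorder
def proj(n,P):
    m=imaging.camera_model(n);W=m["world_to_cam"];K=m["camera_matrix"]
    c=np.atleast_2d(P)@W[:3,:3].T+W[:3,3]
    s=np.c_[c[:,0],-c[:,1]]/-c[:,2:]; s=s*(1+m["k1"]*(s**2).sum(1,keepdims=True))
    return s*[K[0,0],K[1,1]]+K[:2,2]
def at_z(n,uv,z):
    m=imaging.camera_model(n);W=m["world_to_cam"];K=m["camera_matrix"]
    d=(np.array(uv,float)-K[:2,2])/[K[0,0],K[1,1]]; s=d.copy()
    for _ in range(20): s=d/(1+m["k1"]*(s@s))
    r=W[:3,:3].T@[s[0],-s[1],-1]; o=-W[:3,:3].T@W[:3,3]
    return o+r*(z-o[2])/r[2]
E
```

```text
(no output)
```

View pics/m1.png

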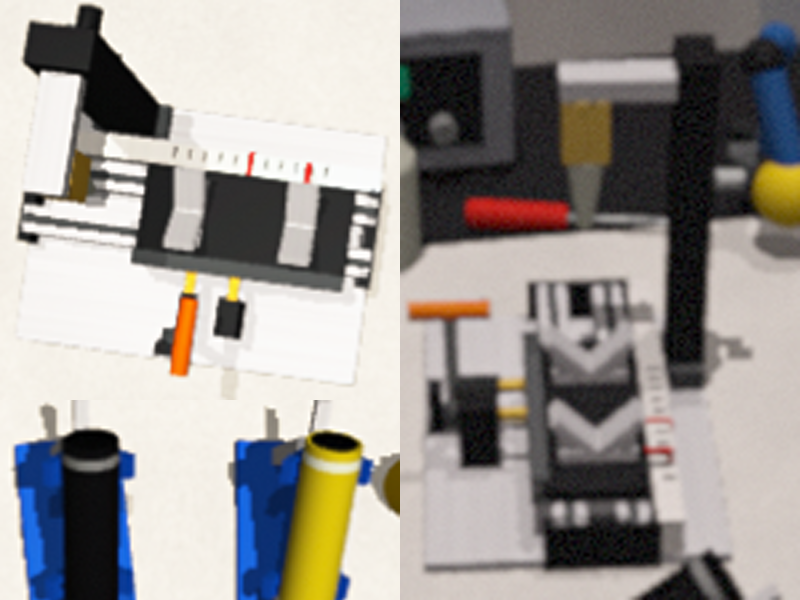

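```bash
cat > fit.py <<'E'
from h import *
from scipy.optimize import least_squares, minimize
T=lambda u,v:(185+u*150/400,150+v*150/400)
S=lambda u,v:(265+(u-400)*.3,100+v*.3)
R=lambda a:np.array([[np.cos(a),-np.sin(a),0],[np.sin(a),np.cos(a),0],[0,0,1]])
P=[("top",T(185,335),(-.110,-.026,.142)),("side",S(450,309),(-.110,-.026,.142)),
 ("top",T(61,46),(.084,.068,.312)),("side",S(587,222),(0,.068,.155)),("side",S(697,40),(.084,.068,.312))]
C=[("top",T(387,137),(.1175,-.160,.012)),("top",T(353,385),(-.1175,-.160,.012)),("top",T(15,338),(-.1175,.160,.012)),("side",S(425,567),(-.1175,-.160,.012))]
def res(p):
    w=lambda q,o=0:R(p[2])@(np.array(q)+[*(p[3:5]*o),0])+[p[0],p[1],0]
    return np.concatenate([proj(n,w(q))[0]-uv for n,uv,q in P]+[proj(n,w(q,1))[0]-uv for n,uv,q in C])
s=least_squares(res,[.6,.1,-.1,0,0],loss="soft_l1"); print("stage",s.x.round(4)); print(res(s.x).reshape(-1,2).round(1).tolist())
x,y,a=s.x[:3]
for nm,uv in(("mark?",T(251,163)),("ptr?",T(308,172))):
    print(nm,(R(a).T@(at_z("top",uv,.046)-[x,y,0])).round(4))
for nm,uv in(("mark?",S(657,422)),("ptr?",S(655,450))):
    print(nm,(R(a).T@(at_z("side",uv,.046)-[x,y,0])).round(4))
# tube
ims={n:cv2.imread(f"pics/{n}0.png") for n in("top","side")}
roi={"top":(440,200,492,290),"side":(300,320,398,392)}
M={}
for n,(u0,v0,u1,v1) in roi.items():
    h=cv2.cvtColor(ims[n],cv2.COLOR_BGR2HSV); m=cv2.inRange(h,(20,90,50),(38,255,255)); z=np.zeros_like(m); z[v0:v1,u0:u1]=m[v0:v1,u0:u1]
    k,l,st,_=cv2.connectedComponentsWithStats(z); z=np.uint8(l==1+st[1:,4].argmax())*255
    c,_=cv2.findContours(z,cv2.RETR_EXTERNAL,cv2.CHAIN_APPROX_NONE); z[:]=0; cv2.fillPoly(z,[cv2.convexHull(np.vstack(c))],255); M[n]=z
th=np.linspace(0,2*np.pi,40); tilt=np.radians(31.5)
def hull(n,p,tl=tilt):
    ax=np.array([np.cos(p[2])*np.cos(tl),np.sin(p[2])*np.cos(tl),np.sin(tl)]); b=np.array([-np.sin(p[2]),np.cos(p[2]),0]); c=np.cross(ax,b)
    q=np.vstack([np.array([p[0],p[1],.085])+e*.08*ax+.022*(np.outer(np.cos(th),b)+np.outer(np.sin(th),c)) for e in(-1,1)])
    return cv2.convexHull(proj(n,q).astype(np.float32))
def cost(p,ns=("top","side")):
    t=0
    for n in ns:
        z=np.zeros((480,640),np.uint8); cv2.fillPoly(z,[np.int32(hull(n,p)*16)],255,shift=4); t+=np.count_nonzero(z^M[n])/np.count_nonzero(M[n])
    return t
g=at_z("top",(472,246),.085); print("g",g)
for ns in(("top","side"),("top",),("side",)):
    b=min((minimize(cost,[g[0],g[1],a0],args=(ns,),method="Nelder-Mead",options=dict(initial_simplex=np.array([[g[0]+i,g[1]+j,a0+k] for i,j,k in((-.01,-.01,-.1),(.02,0,0),(0,.02,0),(0,0,.15))]))) for a0 in(-.25,-.1,.05)),key=lambda r:r.fun)
    print(ns,"tube",b.x.round(4),b.fun)
    if len(ns)==2: tb=b.x
vis=[]
for n in("top","side"):
    im=ims[n].copy(); cv2.polylines(im,[np.int32(hull(n,tb))],1,(255,0,255),1)
    for (yy,zz) in((-.05,.103),(.05,.103),(0,0)):
        u=proj(n,R(a)@[0,yy,zz]+[x,y,0])[0]; cv2.circle(im,tuple(np.int32(u.round())),1,(255,0,255),-1)
    c={"top":im[150:300,185:500],"side":im[100:400,230:430]}[n]; vis.append(c)
A=cv2.resize(vis[0],(400,190)); B=cv2.resize(vis[1],(400,600))
cv2.imwrite("pics/fit.png",np.hstack([np.vstack([cv2.resize(vis[0][:,:150],(400,400),interpolation=2),cv2.resize(vis[0][50:140,250:315],(400,554),interpolation=2)[177:377]*1]),B]))
E
python3 fit.py
```

```text
stage [ 0.5732  0.1647 -0.1084 -0.0196 -0.0101]
[[-0.1, -0.2], [-0.4, 0.3], [-0.5, -1.2], [-0.8, 1.0], [-0.1, 2.0], [0.2, -0.7], [0.6, -0.1], [-0.1, 0.0], [-1.3, -1.3]]
mark? [ 0.0505 -0.0502  0.046 ]
ptr? [ 0.0491 -0.1028  0.046 ]
mark? [ 0.051  -0.0516  0.046 ]
ptr? [ 0.0463 -0.0867  0.046 ]
g [ 0.54096896 -0.34881603  0.085     ]
('top', 'side') tube [ 0.5461 -0.3488  0.0077] 0.7019411869225302
('top',) tube [ 0.5306 -0.3469  0.0106] 0.3472636815920398
('side',) tube [ 0.5442 -0.348   0.002 ] 0.36532738095238093
```

View pics/fit.png

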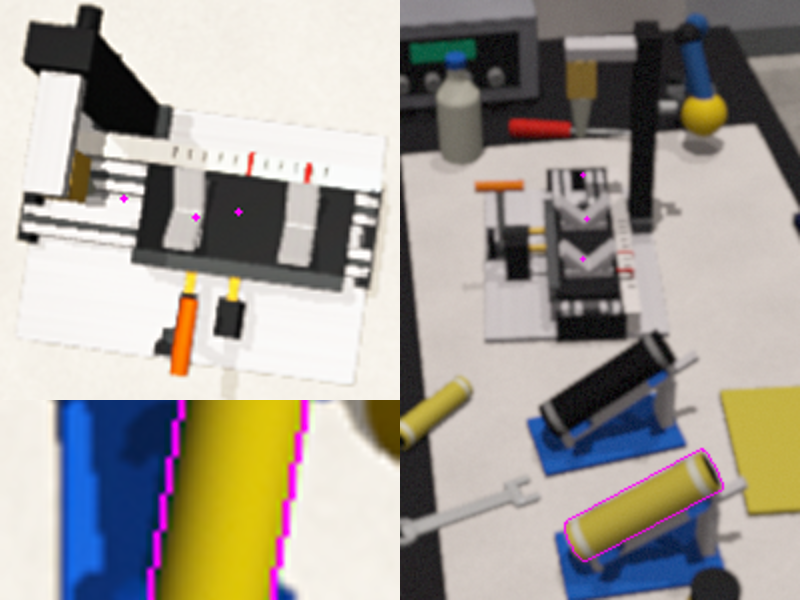

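```bash
python3 - <<'E'
s=open('fit.py').read()
s=s.replace('''k,l,st,_=cv2.connectedComponentsWithStats(z); z=np.uint8(l==1+st[1:,4].argmax())*255''','z=cv2.morphologyEx(z,cv2.MORPH_OPEN,np.ones((3,3)))')
i=s.index("vis=[]")
s=s[:i]+'''
for n in M: c=cv2.findContours(M[n],0,2)[0]; print(n,cv2.boundingRect(c[0]),cv2.boundingRect(hull(n,tb)))
for nm,uv in(("L",T(185,210)),("R",T(300,222))):
    for z in(.09,.103): print(nm,z,(R(a).T@(at_z("top",uv,z)-[x,y,0])).round(4))
im=ims["top"]; im2=ims["side"]; 
big=lambda im,x0,y0,w,h,k:cv2.resize(im[y0:y0+h,x0:x0+w],None,fx=k,fy=k,interpolation=2)
for n,im in ims.items(): cv2.drawContours(im,cv2.findContours(M[n],0,1)[0],-1,(255,0,0),1); cv2.polylines(im,[np.int32(hull(n,tb).round())],1,(255,0,255),1)
A=big(ims["top"],440,200,60,100,6); B=big(ims["side"],300,315,110,100,4)[:600]
W=np.zeros((600,800,3),np.uint8); W[:600,:360]=A; W[:400,360:800]=B; cv2.imwrite("pics/fit2.png",W)
'''
open('fit2.py','w').write(s)
E
python3 fit2.py
```

```text
stage [ 0.5732  0.1647 -0.1084 -0.0196 -0.0101]
[[-0.1, -0.2], [-0.4, 0.3], [-0.5, -1.2], [-0.8, 1.0], [-0.1, 2.0], [0.2, -0.7], [0.6, -0.1], [-0.1, 0.0], [-1.3, -1.3]]
mark? [ 0.0505 -0.0502  0.046 ]
ptr? [ 0.0491 -0.1028  0.046 ]
mark? [ 0.051  -0.0516  0.046 ]
ptr? [ 0.0463 -0.0867  0.046 ]
g [ 0.54096896 -0.34881603  0.085     ]
('top', 'side') tube [ 0.5443 -0.3487  0.0071] 0.2185706365210906
('top',) tube [ 0.5442 -0.3491  0.0119] 0.108130081300813Traceback (most recent call last):
  File "fit2.py", line 38, in <module>
    b=min((minimize(cost,[g[0],g[1],a0],args=(ns,),method="Nelder-Mead",options=dict(initial_simplex=np.array([[g[0]+i,g[1]+j,a0+k] for i,j,k in((-.01,-.01,-.1),(.02,0,0),(0,.02,0),(0,0,.15))]))) for a0 in(-.25,-.1,.05)),key=lambda r:r.fun)
  File "fit2.py", line 38, in <genexpr>
    b=min((minimize(cost,[g[0],g[1],a0],args=(ns,),method="Nelder-Mead",options=dict(initial_simplex=np.array([[g[0]+i,g[1]+j,a0+k] for i,j,k in((-.01,-.01,-.1),(.02,0,0),(0,.02,0),(0,0,.15))]))) for a0 in(-.25,-.1,.05)),key=lambda r:r.fun)
           ~~~~~~~~^^^^^^^^^^^^^^^^^^^^^^^^^^^
[... 201 characters left out ...]
ack, bounds=bounds,
                               **options)
    fsim[j] = func(sim[j])
              ~~~~^^^^^^^^
    fx = function(np.copy(x), *(wrapper_args + args))
  File "fit2.py", line 34, in cost
    z=np.zeros((480,640),np.uint8); cv2.fillPoly(z,[np.int32(hull(n,p)*16)],255,shift=4); t+=np.count_nonzero(z^M[n])/np.count_nonzero(M[n])
                                                             ~~~~^^^^^
  File "fit2.py", line 30, in hull
    return cv2.convexHull(proj(n,q).astype(np.float32))
                          ~~~~^^^^^
  File "h.py", line 4, in proj
    m=imaging.camera_model(n);W=m["world_to_cam"];K=m["camera_matrix"]
ValueError: time passes only in moves, steps and waits
```

```bash
sed -i 's/^def proj/import functools\nfrom scipy.spatial.transform import Rotation as Ro\ncm=functools.lru_cache(None)(imaging.camera_model)\ndef proj/; s/m=imaging.camera_model(n)/m=cm(n)/' h.py
cat >> h.py <<'E'
def go(p,yaw,pitch=0):
    """from the present pose: offset in tool axes, then rotation vector (deg). tool x at yaw, raised by pitch"""
    o=manip.get_obs(); A=Ro.from_quat(o["ee_rot"])
    B=Ro.from_euler("Z",yaw,degrees=True)*Ro.from_euler("Y",-pitch,degrees=True)*Ro.from_euler("X",180,degrees=True)
    print("t",round(float(o["clock"]),2),"pos",np.round(o["position"],4),"off",A.inv().apply(np.array(p)-o["position"]).round(4),"rot",(A.inv()*B).as_rotvec(degrees=True).round(2),"off_after",B.inv().apply(np.array(p)-o["position"]).round(4),"f",np.round(o["ft_force"],1),"w",np.round(o["grip_width"],3))
E
python3 fit2.py; python3 - <<'E'
from h import *
print("jar lid",at_z("top",(513,228),.09)); print("bottle",at_z("top",(119,285),.17)); go([.42,.15,.32],163); go([.43,-.35,.32],163)
E
```

```text
stage [ 0.5732  0.1647 -0.1084 -0.0196 -0.0101]
[[-0.1, -0.2], [-0.4, 0.3], [-0.5, -1.2], [-0.8, 1.0], [-0.1, 2.0], [0.2, -0.7], [0.6, -0.1], [-0.1, 0.0], [-1.3, -1.3]]
mark? [ 0.0505 -0.0502  0.046 ]
ptr? [ 0.0491 -0.1028  0.046 ]
mark? [ 0.051  -0.0516  0.046 ]
ptr? [ 0.0463 -0.0867  0.046 ]
g [ 0.54096896 -0.34881603  0.085     ]
('top', 'side') tube [ 0.5443 -0.3487  0.0071] 0.2185706365210906
('top',) tube [ 0.5442 -0.3491  0.0119] 0.108130081300813
('side',) tube [ 0.5448 -0.349  -0.0194] 0.1056125528062764
top (459, 214, 28, 65) (457, 209, 31, 70)
side (315, 327, 75, 51) (311, 324, 80, 57)
L 0.09 [-0.0036 -0.0034  0.09  ]
L 0.103 [-0.0047 -0.0054  0.103 ]
R 0.09 [-0.0008 -0.1045  0.09  ]
R 0.103 [-0.002  -0.1053  0.103 ]
jar lid [ 0.58527087 -0.44640384  0.09      ]
bottle [0.43194982 0.44198444 0.17      ]
t 0.1 pos [0.1815 0.5977 0.2416] off [-0.3583 -0.3592 -0.0779] rot [-0.07  0.    0.11] off_after [-0.359  -0.3585 -0.0784] f [ 0.6 -0.4 -0.1] w 0.997
t 0.1 pos [0.1815 0.5977 0.2416] off [-0.5132 -0.8347 -0.0773] rot [-0.07  0.    0.11] off_after [-0.5147 -0.8337 -0.0784] f [ 0.6 -0.4 -0.1] w 0.997
```

View pics/fit2.png

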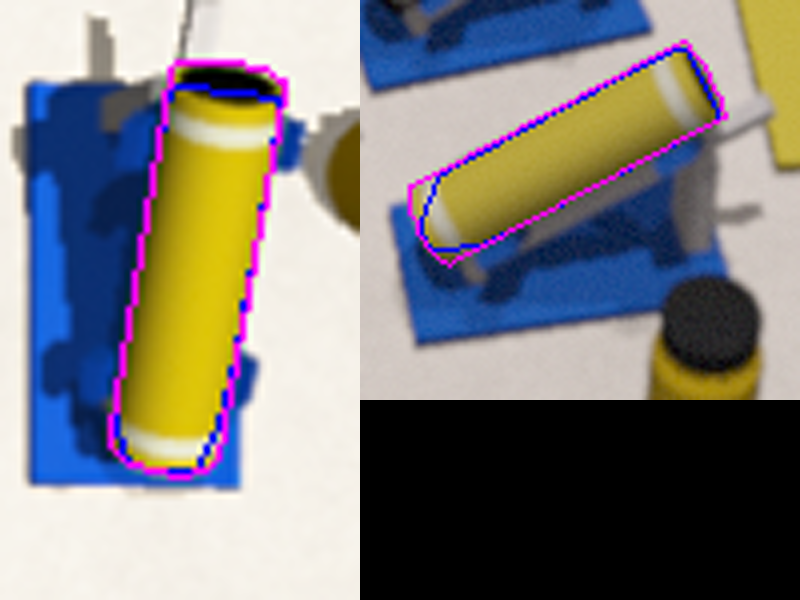

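Call:
jog_arm([
  {"gripper": 0.72,"offset": [-0.03,-0.03,-0.0065]},
  {"offset": [-0.03,-0.03,-0.0065]},
  {"offset": [-0.03,-0.03,-0.0065]},
  {"offset": [-0.03,-0.03,-0.0065]},
  {"offset": [-0.03,-0.03,-0.0065]},
  {"offset": [-0.03,-0.03,-0.0065]},
  {"offset": [-0.03,-0.03,-0.0065]},
  {"offset": [-0.03,-0.03,-0.0065]},
  {"offset": [-0.03,-0.03,-0.0065]},
  {"offset": [-0.03,-0.03,-0.0065]},
  {"offset": [-0.03,-0.03,-0.0065]},
  {"offset": [-0.03,-0.03,-0.0065]},
])

```text
schema error: expected keys gripper, offset, rotation
```

Call:
jog_arm([
  {"offset": [-0.013,-0.04,0]},
  {"offset": [-0.013,-0.04,0]},
  {"offset": [-0.013,-0.04,0]},
  {"offset": [-0.013,-0.04,0]},
  {"offset": [-0.013,-0.04,0]},
  {"offset": [-0.013,-0.04,0]},
  {"offset": [-0.013,-0.04,0]},
  {"offset": [-0.013,-0.04,0]},
  {"offset": [-0.013,-0.04,0]},
  {"offset": [-0.013,-0.04,0]},
  {"offset": [-0.013,-0.04,0]},
  {"offset": [-0.013,-0.04,0]},
])

```text
schema error: expected keys gripper, offset, rotation
```

```bash
python3 - <<'E'
from h import *
go([.43,-.349,.30],0); print(manip.get_obs()["joint_pos"].round(2))
E
```

```text
t 0.1 pos [0.1815 0.5977 0.2416] off [-0.5129 -0.8338 -0.0573] rot [-1.0000e-02  1.0000e-01  1.6311e+02] off_after [ 0.2485  0.9467 -0.0584] f [ 0.6 -0.4 -0.1] w 0.997
[-1.3   0.33 -0.06  1.46  0.02  1.35 -0.09]
```

Call:
jog_arm([
  {"gripper": 0.72,"offset": [-0.03,-0.03,-0.0065],"rotation": [0,0,0]},
  {"gripper": 0.72,"offset": [-0.03,-0.03,-0.0065],"rotation": [0,0,0]},
  {"gripper": 0.72,"offset": [-0.03,-0.03,-0.0065],"rotation": [0,0,0]},
  {"gripper": 0.72,"offset": [-0.03,-0.03,-0.0065],"rotation": [0,0,0]},
  {"gripper": 0.72,"offset": [-0.03,-0.03,-0.0065],"rotation": [0,0,0]},
  {"gripper": 0.72,"offset": [-0.03,-0.03,-0.0065],"rotation": [0,0,0]},
  {"gripper": 0.72,"offset": [-0.03,-0.03,-0.0065],"rotation": [0,0,0]},
  {"gripper": 0.72,"offset": [-0.03,-0.03,-0.0065],"rotation": [0,0,0]},
  {"gripper": 0.72,"offset": [-0.03,-0.03,-0.0065],"rotation": [0,0,0]},
  {"gripper": 0.72,"offset": [-0.03,-0.03,-0.0065],"rotation": [0,0,0]},
  {"gripper": 0.72,"offset": [-0.03,-0.03,-0.0065],"rotation": [0,0,0]},
  {"gripper": 0.72,"offset": [-0.03,-0.03,-0.0065],"rotation": [0,0,0]},
])

```text
clock: 1.3
position: [0.4218, 0.1472, 0.3205]
ee_rot: [0.147, 0.989, 0.0, -0.0]
ft_force: [0.4, 0.4, 0.1]
grip_width: 0.718
grasp_force: 0.0
```

Call:
jog_arm([
  {"gripper": 0.72,"offset": [-0.013,-0.04,0],"rotation": [0,0,0]},
  {"gripper": 0.72,"offset": [-0.013,-0.04,0],"rotation": [0,0,0]},
  {"gripper": 0.72,"offset": [-0.013,-0.04,0],"rotation": [0,0,0]},
  {"gripper": 0.72,"offset": [-0.013,-0.04,0],"rotation": [0,0,0]},
  {"gripper": 0.72,"offset": [-0.013,-0.04,0],"rotation": [0,0,0]},
  {"gripper": 0.72,"offset": [-0.013,-0.04,0],"rotation": [0,0,0]},
  {"gripper": 0.72,"offset": [-0.013,-0.04,0],"rotation": [0,0,0]},
  {"gripper": 0.72,"offset": [-0.013,-0.04,0],"rotation": [0,0,0]},
  {"gripper": 0.72,"offset": [-0.013,-0.04,0],"rotation": [0,0,0]},
  {"gripper": 0.72,"offset": [-0.013,-0.04,0],"rotation": [0,0,0]},
  {"gripper": 0.72,"offset": [-0.013,-0.04,0],"rotation": [0,0,0]},
  {"gripper": 0.72,"offset": [-0.013,-0.04,0],"rotation": [0,0,0]},
])

```text
clock: 2.5
position: [0.4316, -0.3568, 0.3205]
ee_rot: [0.146, 0.989, -0.0, 0.001]
ft_force: [0.9, 0.4, 1.8]
grip_width: 0.718
grasp_force: 0.0
```

```bash
python3 - <<'E'
from h import *
go([.43,-.349,.30],0); print(manip.get_obs()["joint_pos"].round(2))
E
```

```text
t 2.5 pos [ 0.4316 -0.3568  0.3205] off [0.0038 0.0071 0.0205] rot [9.0000e-02 0.0000e+00 1.6322e+02] off_after [-0.0016 -0.0078  0.0205] f [0.9 0.4 1.8] w 0.718
[-0.31  0.25  1.11  1.56 -0.22  1.48  2.09]
```

Call:
jog_arm([
  {"gripper": 0.72,"offset": [0,0,0],"rotation": [0,0,8.2]},
  {"gripper": 0.72,"offset": [0,0,0],"rotation": [0,0,8.2]},
  {"gripper": 0.72,"offset": [0,0,0],"rotation": [0,0,8.2]},
  {"gripper": 0.72,"offset": [0,0,0],"rotation": [0,0,8.2]},
  {"gripper": 0.72,"offset": [0,0,0],"rotation": [0,0,8.2]},
  {"gripper": 0.72,"offset": [0,0,0],"rotation": [0,0,8.2]},
  {"gripper": 0.72,"offset": [0,0,0],"rotation": [0,0,8.2]},
  {"gripper": 0.72,"offset": [0,0,0],"rotation": [0,0,8.2]},
  {"gripper": 0.72,"offset": [0,0,0],"rotation": [0,0,8.2]},
  {"gripper": 0.72,"offset": [0,0,0],"rotation": [0,0,8.2]},
  {"gripper": 0.72,"offset": [0,0,0],"rotation": [0,0,8.2]},
  {"gripper": 0.72,"offset": [0,0,0],"rotation": [0,0,8.2]},
  {"gripper": 0.72,"offset": [0,0,0],"rotation": [0,0,8.2]},
  {"gripper": 0.72,"offset": [0,0,0],"rotation": [0,0,8.2]},
  {"gripper": 0.72,"offset": [0,0,0],"rotation": [0,0,8.2]},
  {"gripper": 0.72,"offset": [0,0,0],"rotation": [0,0,8.2]},
  {"gripper": 0.72,"offset": [0,0,0],"rotation": [0,0,8.2]},
  {"gripper": 0.72,"offset": [0,0,0],"rotation": [0,0,8.2]},
  {"gripper": 0.72,"offset": [0,0,0],"rotation": [0,0,8.2]},
  {"gripper": 0.72,"offset": [0,0,0],"rotation": [0,0,7.4]},
])

```text
clock: 4.5
position: [0.4312, -0.3554, 0.32]
ee_rot: [1.0, -0.004, -0.0, -0.0]
ft_force: [-0.2, -0.6, 0.9]
grip_width: 0.722
grasp_force: 0.0
```

```bash
python3 - <<'E'
from h import *
z=np.array([.5225,0,-.8526]); c=np.array([.545,-.349,.085])
go(c-.11*z,0,31.5); print(manip.get_obs()["joint_pos"].round(2))
E
```

```text
t 4.5 pos [ 0.4312 -0.3554  0.32  ] off [ 0.0563 -0.0068  0.1412] rot [ 0.09 31.52 -0.42] off_after [-0.0257 -0.0064  0.1498] f [-0.2 -0.6  0.9] w 0.722
[-0.43  0.35  1.32  1.56 -0.34  1.5  -0.67]
```

Call:
jog_arm([
  {"gripper": 0.72,"offset": [0,0,0],"rotation": [0,6.3,0]},
  {"gripper": 0.72,"offset": [0,0,0],"rotation": [0,6.3,0]},
  {"gripper": 0.72,"offset": [0,0,0],"rotation": [0,6.3,0]},
  {"gripper": 0.72,"offset": [0,0,0],"rotation": [0,6.3,0]},
  {"gripper": 0.72,"offset": [0,0,0],"rotation": [0,6.3,-0.4]},
  {"gripper": 0.72,"offset": [-0.006,-0.0016,0.037],"rotation": [0,0,0]},
  {"gripper": 0.72,"offset": [-0.006,-0.0016,0.037],"rotation": [0,0,0]},
  {"gripper": 0.72,"offset": [-0.006,-0.0016,0.037],"rotation": [0,0,0]},
  {"gripper": 0.72,"offset": [-0.006,-0.0016,0.037],"rotation": [0,0,0]},
  {"gripper": 0.72,"offset": [0,0,0],"rotation": [0,0,0]},
])

```text
clock: 5.5
position: [0.4613, -0.3397, 0.2067]
ee_rot: [0.976, 0.008, 0.219, -0.007]
ft_force: [-1.3, 0.6, -0.8]
grip_width: 0.718
grasp_force: 0.0
```

```bash
python3 - <<'E'
from h import *
z=np.array([.5225,0,-.8526]); c=np.array([.545,-.349,.085])
go(c+.004*z,0,31.5); print(manip.get_obs()["joint_pos"].round(2))
a=imaging.camera("top")[190:300,400:520]; b=imaging.camera("side")[230:400,280:430]
W=np.zeros((600,800,3),np.uint8); A=cv2.resize(a,(400,367),interpolation=2); B=cv2.resize(b,(400,453),interpolation=2); W[:367,:400]=A; W[:453,400:]=B; cv2.imwrite("pics/pre.png",W)
E
```

```text
t 5.5 pos [ 0.4613 -0.3397  0.2067] off [0.024  0.012  0.1496] rot [-0.97  6.2   0.63] off_after [0.0078 0.0093 0.1515] f [-1.3  0.6 -0.8] w 0.718
[-0.55  0.01  1.32  1.99 -0.42  0.88 -0.56]
```

View pics/pre.png

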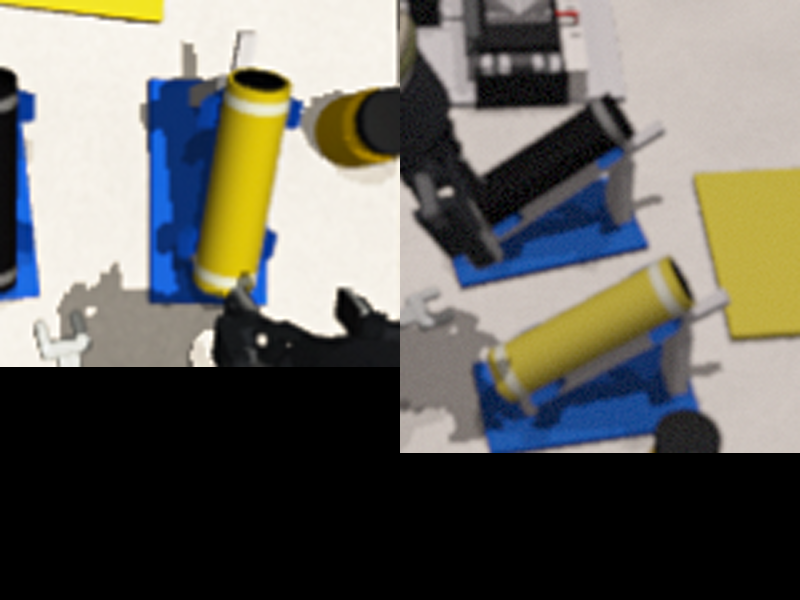

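Call:
jog_arm([
  {"gripper": 0.72,"offset": [0,0.003,0.01],"rotation": [-0.3,2,0.2]},
  {"gripper": 0.72,"offset": [0,0.003,0.01],"rotation": [-0.3,2,0.2]},
  {"gripper": 0.72,"offset": [0,0.003,0.01],"rotation": [-0.4,2.2,0.2]},
  {"gripper": 0.72,"offset": [0,0,0],"rotation": [0,0,0]},
])

```text
clock: 6.0
position: [0.4743, -0.351, 0.1849]
ee_rot: [0.961, -0.002, 0.277, -0.001]
ft_force: [0.1, 0.6, 0.5]
grip_width: 0.72
grasp_force: 0.0
```

```bash
python3 - <<'E'
from h import *
z=np.array([.5225,0,-.8526]); c=np.array([.545,-.349,.085])
go(c+.004*z,0,31.5); print(manip.get_obs()["joint_pos"].round(2))
E
```

```text
t 6.0 pos [ 0.4743 -0.351   0.1849] off [ 0.0066 -0.0018  0.1262] rot [-0.08 -0.68 -0.25] off_after [ 0.0081 -0.002   0.1261] f [0.1 0.6 0.5] w 0.72
[-0.43  0.1   1.27  2.06 -0.74  0.79 -0.28]
```

Call:
jog_arm([
  {"gripper": 0.72,"offset": [0.0016,-0.0005,0.022],"rotation": [0,-0.3,0]},
  {"gripper": 0.72,"offset": [0.0016,-0.0005,0.022],"rotation": [0,-0.4,0]},
  {"gripper": 0.72,"offset": [0.0016,-0.0005,0.022],"rotation": [0,0,0]},
  {"gripper": 0.72,"offset": [0.0016,-0.0005,0.022],"rotation": [0,0,0]},
  {"gripper": 0.72,"offset": [0,0,0.022],"rotation": [0,0,0]},
  {"gripper": 0.72,"offset": [0,0,0.02],"rotation": [0,0,0]},
  {"gripper": 0.72,"offset": [0,0,0],"rotation": [0,0,0]},
  {"gripper": 0.72,"offset": [0,0,0],"rotation": [0,0,0]},
])

```text
clock: 6.8
position: [0.5493, -0.3487, 0.0793]
ee_rot: [0.963, -0.0, 0.271, -0.0]
ft_force: [-0.6, -0.1, 0.9]
grip_width: 0.722
grasp_force: 0.0
```

```bash
python3 - <<'E'
from h import *
z=np.array([.5225,0,-.8526]); c=np.array([.545,-.349,.085])
go(c+.008*z,0,31.5); print(manip.get_obs()["joint_pos"].round(2))
E
```

```text
t 6.8 pos [ 0.5493 -0.3487  0.0793] off [-0.0007  0.0003  0.0009] rot [-0.03  0.04 -0.07] off_after [-0.0007  0.0003  0.0009] f [-0.6 -0.1  0.9] w 0.722
[-0.12  0.47  0.93  2.   -1.21  0.76 -0.  ]
```

Call:
jog_arm([
  {"gripper": 0.3,"offset": [0,0,0],"rotation": [0,0,0]},
  {"gripper": 0.3,"offset": [0,0,0],"rotation": [0,0,0]},
  {"gripper": 0.3,"offset": [0,0,0],"rotation": [0,0,0]},
  {"gripper": 0.3,"offset": [0,0,0],"rotation": [0,0,0]},
  {"gripper": 0.3,"offset": [0,0,0],"rotation": [0,0,0]},
], newtons=35)

```text
clock: 7.3
position: [0.5492, -0.3484, 0.0789]
ee_rot: [0.962, -0.001, 0.272, -0.001]
ft_force: [-8.5, 6.7, 14.6]
grip_width: 0.504
grasp_force: 33.3
```

Call:
jog_arm([
  {"gripper": 0.3,"offset": [0.001,0,-0.01],"rotation": [0,0,0]},
  {"gripper": 0.3,"offset": [0.001,0,-0.02],"rotation": [0,0,0]},
  {"gripper": 0.3,"offset": [0.001,0,-0.03],"rotation": [0,0,0]},
  {"gripper": 0.3,"offset": [0,0,-0.03],"rotation": [0,0,0]},
  {"gripper": 0.3,"offset": [0,0,-0.03],"rotation": [0,0,0]},
  {"gripper": 0.3,"offset": [0,0,-0.03],"rotation": [0,0,0]},
  {"gripper": 0.3,"offset": [0,0,-0.03],"rotation": [0,0,0]},
  {"gripper": 0.3,"offset": [0,0,0],"rotation": [0,0,0]},
])

```text
clock: 8.1
position: [0.4636, -0.3475, 0.2227]
ee_rot: [0.962, -0.001, 0.272, -0.005]
ft_force: [0.3, -0.1, -2.3]
grip_width: 0.505
grasp_force: 36.6
```

```bash
python3 - <<'E'
from h import *
go([.52,-.20,.30],0,0); print(manip.get_obs()["joint_pos"].round(2))
E
```

```text
t 8.1 pos [ 0.4636 -0.3475  0.2227] off [ 0.0878 -0.1482 -0.0351] rot [ -0.55 -31.54  -0.12] off_after [ 0.0564 -0.1475 -0.0773] f [ 0.3 -0.1 -2.3] w 0.505
[-0.52 -0.15  1.26  2.02 -0.34  0.79 -0.61]
```

Call:
jog_arm([
  {"gripper": 0.3,"offset": [0,0,-0.01],"rotation": [0,-4.5,0]},
  {"gripper": 0.3,"offset": [0,0,-0.01],"rotation": [0,-4.5,0]},
  {"gripper": 0.3,"offset": [0,0,-0.01],"rotation": [0,-4.5,0]},
  {"gripper": 0.3,"offset": [0,0,-0.01],"rotation": [0,-4.5,0]},
  {"gripper": 0.3,"offset": [0,0,-0.01],"rotation": [0,-4.5,0]},
  {"gripper": 0.3,"offset": [0,0,-0.01],"rotation": [0,-4.5,0]},
  {"gripper": 0.3,"offset": [0,0,-0.01],"rotation": [0,-4.5,0]},
  {"gripper": 0.3,"offset": [0,0,0],"rotation": [0,0,0]},
])

```text
clock: 8.9
position: [0.4469, -0.3443, 0.2841]
ee_rot: [1.0, 0.004, -0.005, -0.003]
ft_force: [0.9, 0.0, -1.5]
grip_width: 0.504
grasp_force: 36.5
```

```bash
python3 - <<'E'
from h import *
x,y,a=.5732,.1647,-.1084
for q in([-.001,-.054],): print("seat",x+np.cos(a)*q[0]-np.sin(a)*q[1],y+np.sin(a)*q[0]+np.cos(a)*q[1],90+np.degrees(a))
go([.567,-.05,.30],0,0); print(manip.get_obs()["joint_pos"].round(2))
E
```

```text
seat 0.5663637266419899 0.11112514240266652 83.78913750078188
t 8.9 pos [ 0.4469 -0.3443  0.2841] off [ 0.1221 -0.2935 -0.0151] rot [-0.4   0.61  0.41] off_after [ 0.1201 -0.2943 -0.0159] f [ 0.9  0.  -1.5] w 0.504
[-0.36  0.34  1.18  1.6  -0.31  1.43 -0.72]
```

Call:
jog_arm([
  {"gripper": 0.3,"offset": [0.012,-0.0294,-0.0015],"rotation": [0,0,-8.4]},
  {"gripper": 0.3,"offset": [0.0162,-0.0273,-0.0015],"rotation": [0,0,0]},
  {"gripper": 0.3,"offset": [0.0162,-0.0273,-0.0015],"rotation": [0,0,0]},
  {"gripper": 0.3,"offset": [0.0162,-0.0273,-0.0015],"rotation": [0,0,0]},
  {"gripper": 0.3,"offset": [0.0162,-0.0273,-0.0015],"rotation": [0,0,0]},
  {"gripper": 0.3,"offset": [0.0162,-0.0273,-0.0015],"rotation": [0,0,0]},
  {"gripper": 0.3,"offset": [0.0162,-0.0273,-0.0015],"rotation": [0,0,0]},
  {"gripper": 0.3,"offset": [0.0162,-0.0273,-0.0015],"rotation": [0,0,0]},
  {"gripper": 0.3,"offset": [0.0162,-0.0273,-0.0015],"rotation": [0,0,0]},
  {"gripper": 0.3,"offset": [0.0162,-0.0273,-0.0015],"rotation": [0,0,0]},
  {"gripper": 0.3,"offset": [0,0,0],"rotation": [0,0,-7.5]},
  {"gripper": 0.3,"offset": [0,0,0],"rotation": [0,0,-7.5]},
  {"gripper": 0.3,"offset": [0,0,0],"rotation": [0,0,-7.5]},
  {"gripper": 0.3,"offset": [0,0,0],"rotation": [0,0,-7.5]},
  {"gripper": 0.3,"offset": [0,0,0],"rotation": [0,0,-7.5]},
  {"gripper": 0.3,"offset": [0,0,0],"rotation": [0,0,-7.5]},
  {"gripper": 0.3,"offset": [0,0,0],"rotation": [0,0,-7.5]},
  {"gripper": 0.3,"offset": [0,0,0],"rotation": [0,0,-7.5]},
  {"gripper": 0.3,"offset": [0,0,0],"rotation": [0,0,-7.5]},
  {"gripper": 0.3,"offset": [0,0,0],"rotation": [0,0,-7.5]},
])

```text
clock: 10.9
position: [0.5632, -0.0514, 0.3]
ee_rot: [0.744, 0.668, 0.001, -0.006]
ft_force: [0.3, -0.3, -0.8]
grip_width: 0.502
grasp_force: 36.5
```

```bash
python3 - <<'E'
from h import *
go([.5664,.1111,.18],83.8,0); print(manip.get_obs()["joint_pos"].round(2))
E
```

```text
t 10.9 pos [ 0.5632 -0.0514  0.3   ] off [ 0.1608 -0.0131  0.1216] rot [-0.49 -0.54  0.08] off_after [ 0.1619 -0.0144  0.12  ] f [ 0.3 -0.3 -0.8] w 0.502
[-0.71  0.23  0.86  1.56 -0.18  1.44  0.06]
```

Call:
jog_arm([
  {"gripper": 0.3,"offset": [0,0,0],"rotation": [-0.5,-0.5,0.1]},
  {"gripper": 0.3,"offset": [0,-0.0034,0.03],"rotation": [0,0,0]},
  {"gripper": 0.3,"offset": [0,-0.0034,0.03],"rotation": [0,0,0]},
  {"gripper": 0.3,"offset": [0,-0.0034,0.03],"rotation": [0,0,0]},
  {"gripper": 0.3,"offset": [0,-0.0034,0.03],"rotation": [0,0,0]},
  {"gripper": 0.3,"offset": [0.027,0,0],"rotation": [0,0,0]},
  {"gripper": 0.3,"offset": [0.027,0,0],"rotation": [0,0,0]},
  {"gripper": 0.3,"offset": [0.027,0,0],"rotation": [0,0,0]},
  {"gripper": 0.3,"offset": [0.027,0,0],"rotation": [0,0,0]},
  {"gripper": 0.3,"offset": [0.027,0,0],"rotation": [0,0,0]},
  {"gripper": 0.3,"offset": [0.027,0,0],"rotation": [0,0,0]},
  {"gripper": 0.3,"offset": [0,0,0],"rotation": [0,0,0]},
  {"gripper": 0.3,"offset": [0,0,0],"rotation": [0,0,0]},
])

```text
clock: 12.2
position: [0.5681, 0.1107, 0.1804]
ee_rot: [0.747, 0.665, -0.001, 0.001]
ft_force: [0.1, -0.9, -2.4]
grip_width: 0.504
grasp_force: 36.6
```

```bash
python3 - <<'E'
from h import *
go([.5664,.1111,.125],83.8,0)
a=imaging.camera("top")[150:300,185:335]; b=imaging.camera("side")[100:280,265:385]
cv2.imwrite("pics/ov.png",np.hstack([cv2.resize(a,(400,400),interpolation=2),cv2.resize(b,(400,600),interpolation=2)[150:550]]))
E
```

```text
t 12.2 pos [0.5681 0.1107 0.1804] off [ 0.0003 -0.0018  0.0554] rot [ 0.02  0.14 -0.47] off_after [ 0.0002 -0.0017  0.0554] f [ 0.1 -0.9 -2.4] w 0.504
```

View pics/ov.png

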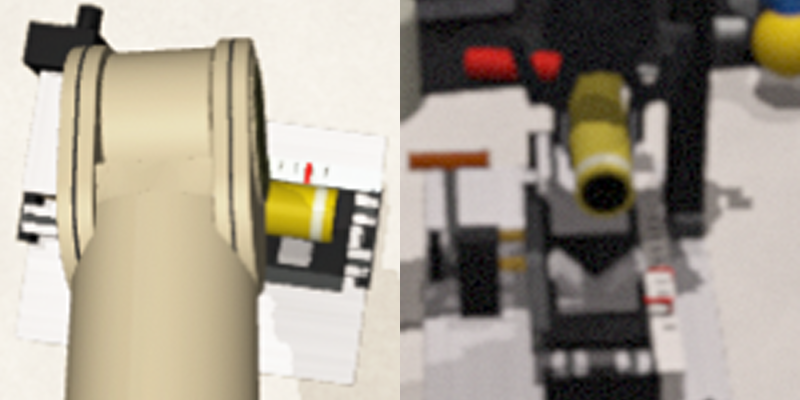

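```bash
python3 - <<'E'
from h import *
x,y,a=.5732,.1647,-.1084
def w(q): return [x+np.cos(a)*q[0]-np.sin(a)*q[1],y+np.sin(a)*q[0]+np.cos(a)*q[1],q[2]]
for X in(-.004,0,.004):
  for yy in(-.117,-.091,-.017,.009):
    u=proj("side",w([X,yy,.072]))[0]; print(X,yy,"apex",((u-[265,100])/.3).round(1)+[400,0])
im=cv2.imread("pics/side0.png")[190:245,300:350]
cv2.imwrite("pics/v.png",cv2.resize(im,None,fx=10,fy=10,interpolation=2))
print(w([-.117,0,0]))
E
```

```text
-0.004 -0.117 apex [593.2 450.6]
-0.004 -0.091 apex [591.1 429.3]
-0.004 -0.017 apex [585.2 371.7]
-0.004 0.009 apex [583.2 352.4]
0 -0.117 apex [598.5 450.4]
0 -0.091 apex [596.3 429.1]
0 -0.017 apex [590.2 371.5]
0 0.009 apex [588.2 352.2]
0.004 -0.117 apex [603.8 450.2]
0.004 -0.091 apex [601.5 429. ]
0.004 -0.017 apex [595.2 371.4]
0.004 0.009 apex [593.2 352.1]
[np.float64(0.45688673490475146), np.float64(0.1773579762554064), 0]
```

View pics/v.png

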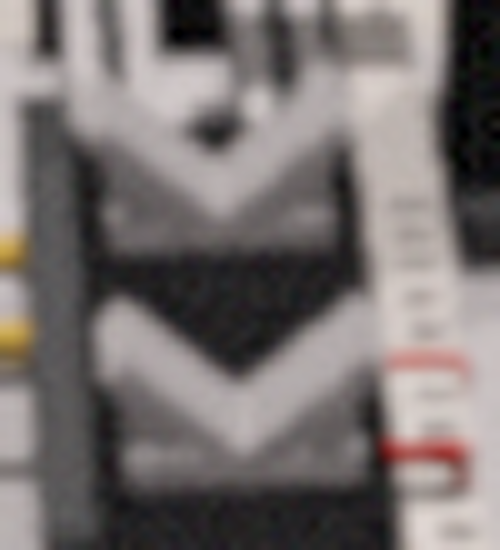

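Call:
jog_arm([
  {"gripper": 0.3,"offset": [0,-0.0008,0.02],"rotation": [0,0,-0.45]},
  {"gripper": 0.3,"offset": [0,0,0.02],"rotation": [0,0,0]},
  {"gripper": 0.3,"offset": [0,0,0.02],"rotation": [0,0,0]},
  {"gripper": 0.3,"offset": [0,0,0.012],"rotation": [0,0,0]},
  {"gripper": 0.3,"offset": [0,0,0.006],"rotation": [0,0,0]},
  {"gripper": 0.3,"offset": [0,0,0],"rotation": [0,0,0]},
  {"gripper": 0.3,"offset": [0,0,0],"rotation": [0,0,0]},
])

```text
clock: 13.0
position: [0.5683, 0.1098, 0.104]
ee_rot: [0.744, 0.668, -0.0, 0.001]
ft_force: [0.5, 0.6, -1.7]
grip_width: 0.504
grasp_force: 36.7
```

```bash
python3 - <<'E'
from h import *
go([.5673,.1105,.095],83.8,0); print(manip.get_obs()["torque"])
E
```

```text
t 13.0 pos [0.5683 0.1098 0.104 ] off [ 0.0006 -0.0011  0.009 ] rot [0.09 0.15 0.06] off_after [ 0.0006 -0.0011  0.009 ] f [ 0.5  0.6 -1.7] w 0.504
[ 0.01232267 -0.05565864 -0.00450011]
```

Call:
jog_arm([
  {"gripper": 0.3,"offset": [0.0005,-0.0011,0.002],"rotation": [0,0,0]},
  {"gripper": 0.3,"offset": [0,0,0.002],"rotation": [0,0,0]},
  {"gripper": 0.3,"offset": [0,0,0.001],"rotation": [0,0,0]},
  {"gripper": 0.3,"offset": [0,0,0],"rotation": [0,0,0]},
])

```text
clock: 13.4
position: [0.5667, 0.1106, 0.0982]
ee_rot: [0.744, 0.668, -0.001, 0.001]
ft_force: [-0.3, 0.3, -2.4]
grip_width: 0.499
grasp_force: 36.7
```

Call:
jog_arm([
  {"gripper": 0.3,"offset": [0,0,0.001],"rotation": [0,0,0]},
  {"gripper": 0.3,"offset": [0,0,0.001],"rotation": [0,0,0]},
  {"gripper": 0.3,"offset": [0,0,0],"rotation": [0,0,0]},
])

```text
clock: 13.7
position: [0.5669, 0.1106, 0.0965]
ee_rot: [0.744, 0.668, -0.001, 0.001]
ft_force: [-2.1, 0.3, 2.2]
grip_width: 0.502
grasp_force: 37.0
```

Call:
jog_arm([
  {"gripper": 0.3,"offset": [0,-0.0006,0.0005],"rotation": [0,0,0]},
  {"gripper": 0.3,"offset": [0,0,0.0005],"rotation": [0,0,0]},
  {"gripper": 0.3,"offset": [0,0,0],"rotation": [0,0,0]},
])

```text
clock: 14.0
position: [0.5664, 0.1107, 0.0959]
ee_rot: [0.744, 0.668, -0.001, 0.001]
ft_force: [-3.7, -0.6, 10.0]
grip_width: 0.504
grasp_force: 37.7
```

```bash
python3 - <<'E'
from h import *
go([.5673,.1105,.095],83.8,0); print(manip.get_obs()["torque"])
E
```

```text
t 14.0 pos [0.5664 0.1107 0.0959] off [-0.0001  0.0009  0.0009] rot [0.05 0.14 0.09] off_after [-0.0001  0.0009  0.0009] f [-3.7 -0.6 10. ] w 0.504
[-0.06354216  0.7664229   0.06490416]
```

Call:
jog_arm([
  {"gripper": 0.54,"offset": [0,0,0],"rotation": [0,0,0]},
  {"gripper": 0.58,"offset": [0,0,0],"rotation": [0,0,0]},
  {"gripper": 0.65,"offset": [0,0,0],"rotation": [0,0,0]},
  {"gripper": 0.75,"offset": [0,0,0],"rotation": [0,0,0]},
  {"gripper": 0.75,"offset": [0,0,0],"rotation": [0,0,0]},
  {"gripper": 0.75,"offset": [0,0,-0.01],"rotation": [0,0,0]},
  {"gripper": 0.75,"offset": [0,0,-0.02],"rotation": [0,0,0]},
  {"gripper": 0.75,"offset": [0,0,-0.03],"rotation": [0,0,0]},
  {"gripper": 0.75,"offset": [0,0,-0.03],"rotation": [0,0,0]},
  {"gripper": 0.75,"offset": [-0.03,0,-0.03],"rotation": [0,0,0]},
  {"gripper": 0.75,"offset": [-0.04,0,-0.02],"rotation": [0,0,0]},
  {"gripper": 0.5,"offset": [-0.04,0,0],"rotation": [0,0,0]},
  {"gripper": 0.3,"offset": [-0.04,0,0],"rotation": [0,0,0]},
  {"gripper": 0,"offset": [-0.03,0,0],"rotation": [0,0,0]},
  {"gripper": 0,"offset": [0,0,0],"rotation": [0,0,0]},
])

```text
clock: 15.5
position: [0.5461, -0.0733, 0.237]
ee_rot: [0.746, 0.666, -0.001, 0.002]
ft_force: [-0.6, 0.1, -0.6]
grip_width: 0.069
grasp_force: 0.0
```

```bash
cat > look.py <<'E'
from h import *
import sys
x,y,a=.5732,.1647,-.1084
def w(q): return [x+np.cos(a)*q[0]-np.sin(a)*q[1],y+np.sin(a)*q[0]+np.cos(a)*q[1],q[2]]
def st(p): d=np.array(p[:2])-[x,y]; return np.array([np.cos(a)*d[0]+np.sin(a)*d[1],-np.sin(a)*d[0]+np.cos(a)*d[1]])
def red(im,n):
    h=cv2.cvtColor(im,cv2.COLOR_BGR2HSV).astype(int); b,g,r=cv2.split(im.astype(int)); m=np.uint8((r-np.maximum(b,g)>60)&((h[...,0]<8)|(h[...,0]>172)))
    k,l,s,c=cv2.connectedComponentsWithStats(m)
    for i in range(1,k):
        if s[i,4]<3: continue
        p=st(at_z(n,c[i],.046))
        if abs(p[0]-.05)<.03 and abs(p[1])<.16: print(n,"red",c[i].round(1),s[i,4],"stage",p.round(4))
if __name__=="__main__":
    t=imaging.camera("top"); s=imaging.camera("side"); red(t,"top"); red(s,"side"); red(cv2.imread("pics/top0.png"),"top"); red(cv2.imread("pics/side0.png"),"side")
    A=cv2.resize(t[150:300,185:335],(400,400),interpolation=2); B=cv2.resize(s[150:270,265:385],(400,400),interpolation=2); cv2.imwrite(sys.argv[1],np.hstack([A,B]))
E
python3 look.py pics/placed.png; python3 -c "
from h import *; from look import w
for d in(-.026,): go(w([-.110,-.080,.20]),83.8)
print(manip.get_obs()['joint_pos'].round(2))"
```

```text
top red [278.4 211. ] 18 stage [ 0.0506 -0.0484]
top red [299.9 214.4] 19 stage [ 0.0492 -0.1015]
side red [341.5 234.5] 16 stage [ 0.0465 -0.0847]
top red [278.4 211. ] 18 stage [ 0.0506 -0.0484]
top red [299.9 214.4] 19 stage [ 0.0492 -0.1015]
side red [341.5 234.5] 16 stage [ 0.0465 -0.0847]
t 15.6 pos [ 0.547  -0.0683  0.2364] off [ 0.1546 -0.1092  0.0359] rot [0.07 0.14 0.01] off_after [ 0.1545 -0.1092  0.0364] f [-0.6  1.4  0.1] w -0.001
[-0.72  0.22  0.87  1.71 -0.17  1.3   0.09]
```

View pics/placed.png

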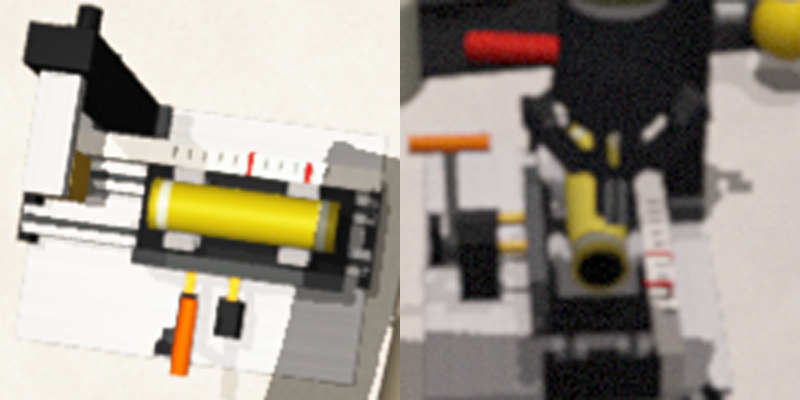

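Call:
jog_arm([
  {"gripper": 0,"offset": [0,-0.027,0],"rotation": [0,0,0]},
  {"gripper": 0,"offset": [0.0,-0.027,0],"rotation": [0,0,0]},
  {"gripper": 0,"offset": [0.03,-0.027,0],"rotation": [0,0,0]},
  {"gripper": 0,"offset": [0.03,-0.028,0.01],"rotation": [0,0,0]},
  {"gripper": 0,"offset": [0.03,0,0.01],"rotation": [0,0,0]},
  {"gripper": 0,"offset": [0.03,0,0.01],"rotation": [0,0,0]},
  {"gripper": 0,"offset": [0.03,0,0.006],"rotation": [0,0,0]},
  {"gripper": 0,"offset": [0,0,0],"rotation": [0,0,0]},
  {"gripper": 0,"offset": [0,0,0],"rotation": [0,0,0]},
])

```text
clock: 16.5
position: [0.4544, 0.0939, 0.1993]
ee_rot: [0.743, 0.67, -0.001, 0.001]
ft_force: [0.2, -0.6, 0.0]
grip_width: -0.002
grasp_force: 0.0
```

```bash
cat > sp.py <<'E'
from look import *
o=manip.get_obs(); f=np.array(o["ft_force"]); print("t",round(float(o["clock"]),2),"stage",st(o["position"]).round(4),round(float(o["position"][2]),4),"F along y",round(float(-np.sin(a)*f[0]+np.cos(a)*f[1]),1),f.round(1))
E
python3 sp.py; python3 -c "
from look import *
go(w([-.110,-.065,.141]),83.8)"
```

```text
t 16.5 stage [-0.1104 -0.0832] 0.1993 F along y -0.6 [ 0.2 -0.6  0. ]
t 16.5 pos [0.4544 0.0939 0.1993] off [0.0184 0.0005 0.0583] rot [0.03 0.22 0.26] off_after [0.0182 0.0004 0.0583] f [ 0.2 -0.6  0. ] w -0.002
```

Call:
jog_arm([
  {"gripper": 0,"offset": [0,0,0.02],"rotation": [0,0,0]},
  {"gripper": 0,"offset": [0.006,0,0.02],"rotation": [0,0,0]},
  {"gripper": 0,"offset": [0.006,0,0.0183],"rotation": [0,0,0.2]},
  {"gripper": 0,"offset": [0.006,0,0],"rotation": [0,0,0]},
  {"gripper": 0,"offset": [0.01,0,0],"rotation": [0,0,0]},
  {"gripper": 0,"offset": [0.008,0,0],"rotation": [0,0,0]},
  {"gripper": 0,"offset": [0.006,0,0],"rotation": [0,0,0]},
  {"gripper": 0,"offset": [0.006,0,0],"rotation": [0,0,0]},
  {"gripper": 0,"offset": [0.006,0,0],"rotation": [0,0,0]},
  {"gripper": 0,"offset": [0.006,0,0],"rotation": [0,0,0]},
  {"gripper": 0,"offset": [0.006,0,0],"rotation": [0,0,0]},
  {"gripper": 0,"offset": [0.006,0,0],"rotation": [0,0,0]},
  {"gripper": 0,"offset": [0.006,0,0],"rotation": [0,0,0]},
  {"gripper": 0,"offset": [0.005,0,0],"rotation": [0,0,0]},
  {"gripper": 0,"offset": [0,0,0],"rotation": [0,0,0]},
])

```text
clock: 18.0
position: [0.4639, 0.1746, 0.1407]
ee_rot: [0.745, 0.667, -0.001, 0.002]
ft_force: [-0.9, -6.8, 4.2]
grip_width: 0.002
grasp_force: 3.3
```

```bash
python3 sp.py; python3 look.py pics/s1.png
```

```text
t 18.0 stage [-0.1097 -0.002 ] 0.1407 F along y -6.8 [-0.9 -6.8  4.2]
top red [278.4 211. ] 18 stage [ 0.0506 -0.0484]
top red [296.9 214. ] 20 stage [ 0.0493 -0.094 ]
side red [341.5 233. ] 8 stage [ 0.0471 -0.0785]
top red [278.4 211. ] 18 stage [ 0.0506 -0.0484]
top red [299.9 214.4] 19 stage [ 0.0492 -0.1015]
side red [341.5 234.5] 16 stage [ 0.0465 -0.0847]
```

Moving as expected; finish the stroke in small steps to the stop.

Call:
jog_arm([
  {"gripper": 0,"offset": [0.003,0,0],"rotation": [0,0,0]},
  {"gripper": 0,"offset": [0.003,0,0],"rotation": [0,0,0]},
  {"gripper": 0,"offset": [0.002,0,0],"rotation": [0,0,0]},
  {"gripper": 0,"offset": [0,0,0],"rotation": [0,0,0]},
])

```text
clock: 18.5
position: [0.4646, 0.1818, 0.1402]
ee_rot: [0.745, 0.667, -0.002, 0.002]
ft_force: [1.4, -8.3, 0.5]
grip_width: 0.002
grasp_force: 3.7
```

```bash
python3 sp.py
```

```text
t 18.5 stage [-0.1098  0.0052] 0.1402 F along y -8.1 [ 1.4 -8.3  0.5]
```

Call:
jog_arm([
  {"gripper": 0,"offset": [0.002,0,0],"rotation": [0,0,0]},
  {"gripper": 0,"offset": [0.001,0,0],"rotation": [0,0,0]},
  {"gripper": 0,"offset": [0,0,0],"rotation": [0,0,0]},
])

```text
clock: 18.8
position: [0.4649, 0.1845, 0.14]
ee_rot: [0.745, 0.667, -0.002, 0.002]
ft_force: [2.0, -8.8, -1.9]
grip_width: 0.005
grasp_force: 3.5
```

```bash
python3 sp.py; python3 look.py pics/s1b.png | sed -n 1,2p
```

```text
t 18.8 stage [-0.1098  0.008 ] 0.14 F along y -8.5 [ 2.  -8.8 -1.9]
top red [278.4 211. ] 18 stage [ 0.0506 -0.0484]
top red [295.7 213.5] 17 stage [ 0.0501 -0.0909]
```

Call:
jog_arm([
  {"gripper": 0,"offset": [0.001,0,0],"rotation": [0,0,0]},
  {"gripper": 0,"offset": [0.001,0,0],"rotation": [0,0,0]},
  {"gripper": 0,"offset": [0,0,0],"rotation": [0,0,0]},
])

```text
clock: 19.2
position: [0.4651, 0.186, 0.1398]
ee_rot: [0.745, 0.667, -0.002, 0.002]
ft_force: [1.4, -9.7, -3.2]
grip_width: 0.001
grasp_force: 4.2
```

```bash
python3 sp.py
```

```text
t 19.2 stage [-0.1098  0.0095] 0.1398 F along y -9.5 [ 1.4 -9.7 -3.2]
```

Call:
jog_arm([
  {"gripper": 0,"offset": [0.001,0,0],"rotation": [0,0,0]},
  {"gripper": 0,"offset": [0.001,0,0],"rotation": [0,0,0]},
  {"gripper": 0,"offset": [0,0,0],"rotation": [0,0,0]},
])

```text
clock: 19.5
position: [0.4651, 0.1867, 0.1397]
ee_rot: [0.746, 0.666, -0.003, 0.002]
ft_force: [1.4, -13.9, -1.3]
grip_width: -0.002
grasp_force: 6.6
```

```bash
python3 sp.py; python3 look.py pics/s1b.png | sed -n 1,2p
```

```text
t 19.5 stage [-0.1098  0.0102] 0.1397 F along y -13.6 [  1.4 -13.9  -1.3]
top red [278.4 211. ] 18 stage [ 0.0506 -0.0484]
top red [295.5 213.8] 19 stage [ 0.0493 -0.0906]
```

Call:
jog_arm([
  {"gripper": 0,"offset": [-0.005,0,0],"rotation": [0,0,0]},
  {"gripper": 0,"offset": [-0.01,0,0],"rotation": [0,0,0]},
  {"gripper": 0,"offset": [-0.01,0,0],"rotation": [0,0,0]},
  {"gripper": 0,"offset": [-0.01,0,0],"rotation": [0,0,0]},
  {"gripper": 0,"offset": [-0.01,0,0],"rotation": [0,0,0]},
  {"gripper": 0,"offset": [-0.01,0,0],"rotation": [0,0,0]},
  {"gripper": 0,"offset": [-0.01,0,0],"rotation": [0,0,0]},
  {"gripper": 0,"offset": [-0.01,0,0],"rotation": [0,0,0]},
  {"gripper": 0,"offset": [0,0,0],"rotation": [0,0,0]},
  {"gripper": 0,"offset": [0,0,0],"rotation": [0,0,0]},
  {"gripper": 0,"offset": [0,0,0],"rotation": [0,0,0]},
])

```text
clock: 20.7
position: [0.4572, 0.116, 0.141]
ee_rot: [0.745, 0.667, -0.001, 0.001]
ft_force: [0.6, 0.3, -0.2]
grip_width: 0.001
grasp_force: 0.0
```

```bash
python3 sp.py; python3 look.py pics/s1c.png | sed -n 1,2p; python3 -c "
from look import *
go(w([-.110,-.065,.141]),83.8)"
```

```text
t 20.7 stage [-0.1101 -0.0609] 0.141 F along y 0.3 [ 0.6  0.3 -0.2]
top red [278.4 211. ] 18 stage [ 0.0506 -0.0484]
top red [295.5 213.8] 19 stage [ 0.0493 -0.0906]
t 20.8 pos [0.4571 0.116  0.1409] off [-0.004   0.0001 -0.0001] rot [ 0.04  0.17 -0.06] off_after [-0.004   0.0001 -0.0001] f [0.4 0.2 0.9] w 0.002
```

View pics/s1c.png

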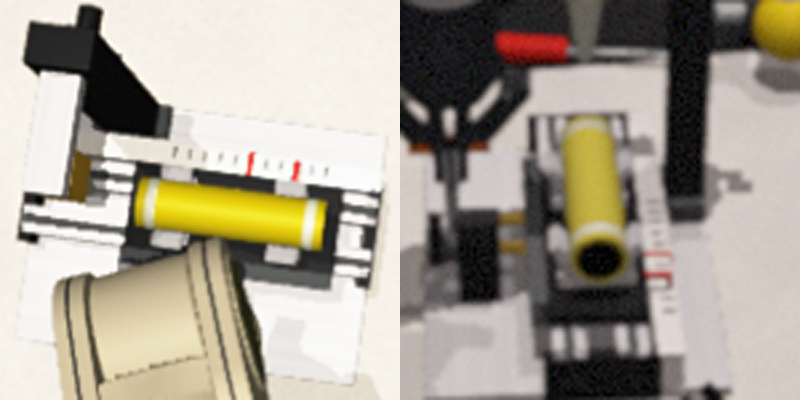

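Call:
jog_arm([
  {"gripper": 0,"offset": [0.01,0,0],"rotation": [0,0,0]},
  {"gripper": 0,"offset": [0.007,0,0],"rotation": [0,0,0]},
  {"gripper": 0,"offset": [0.006,0,0],"rotation": [0,0,0]},
  {"gripper": 0,"offset": [0.006,0,0],"rotation": [0,0,0]},
  {"gripper": 0,"offset": [0.006,0,0],"rotation": [0,0,0]},
  {"gripper": 0,"offset": [0.006,0,0],"rotation": [0,0,0]},
  {"gripper": 0,"offset": [0.006,0,0],"rotation": [0,0,0]},
  {"gripper": 0,"offset": [0.006,0,0],"rotation": [0,0,0]},
  {"gripper": 0,"offset": [0.006,0,0],"rotation": [0,0,0]},
  {"gripper": 0,"offset": [0.005,0,0],"rotation": [0,0,0]},
  {"gripper": 0,"offset": [0.003,0,0],"rotation": [0,0,0]},
  {"gripper": 0,"offset": [0.003,0,0],"rotation": [0,0,0]},
  {"gripper": 0,"offset": [0.002,0,0],"rotation": [0,0,0]},
  {"gripper": 0,"offset": [0.002,0,0],"rotation": [0,0,0]},
  {"gripper": 0,"offset": [0.001,0,0],"rotation": [0,0,0]},
  {"gripper": 0,"offset": [0,0,0],"rotation": [0,0,0]},
  {"gripper": 0,"offset": [0,0,0],"rotation": [0,0,0]},
])

```text
clock: 22.5
position: [0.4653, 0.1867, 0.1397]
ee_rot: [0.746, 0.666, -0.003, 0.003]
ft_force: [1.3, -13.5, -1.1]
grip_width: 0.002
grasp_force: 6.3
```

```bash
python3 sp.py; python3 look.py pics/s2.png | sed -n 1,2p
```

```text
t 22.5 stage [-0.1097  0.0102] 0.1397 F along y -13.2 [  1.3 -13.5  -1.1]
top red [278.4 211. ] 18 stage [ 0.0506 -0.0484]
top red [289.8 213.4] 17 stage [ 0.0484 -0.0767]
```

Call:
jog_arm([
  {"gripper": 0,"offset": [-0.005,0,0],"rotation": [0,0,0]},
  {"gripper": 0,"offset": [-0.01,0,0],"rotation": [0,0,0]},
  {"gripper": 0,"offset": [-0.01,0,0],"rotation": [0,0,0]},
  {"gripper": 0,"offset": [-0.01,0,0],"rotation": [0,0,0]},
  {"gripper": 0,"offset": [-0.01,0,0],"rotation": [0,0,0]},
  {"gripper": 0,"offset": [-0.01,0,0],"rotation": [0,0,0]},
  {"gripper": 0,"offset": [-0.01,0,0],"rotation": [0,0,0]},
  {"gripper": 0,"offset": [-0.01,0,0],"rotation": [0,0,0]},
  {"gripper": 0,"offset": [0,0,0],"rotation": [0,0,0]},
  {"gripper": 0,"offset": [0,0,0],"rotation": [0,0,0]},
  {"gripper": 0,"offset": [0,0,0],"rotation": [0,0,0]},
  {"gripper": 0,"offset": [0,0,0],"rotation": [0,0,0]},
])

```text
clock: 23.8
position: [0.4571, 0.116, 0.1409]
ee_rot: [0.745, 0.667, -0.001, 0.001]
ft_force: [-0.2, -0.6, -1.1]
grip_width: 0.002
grasp_force: 0.0
```

Call:
jog_arm([
  {"gripper": 0,"offset": [0.01,0,0],"rotation": [0,0,0]},
  {"gripper": 0,"offset": [0.007,0,0],"rotation": [0,0,0]},
  {"gripper": 0,"offset": [0.006,0,0],"rotation": [0,0,0]},
  {"gripper": 0,"offset": [0.006,0,0],"rotation": [0,0,0]},
  {"gripper": 0,"offset": [0.006,0,0],"rotation": [0,0,0]},
  {"gripper": 0,"offset": [0.006,0,0],"rotation": [0,0,0]},
  {"gripper": 0,"offset": [0.006,0,0],"rotation": [0,0,0]},
  {"gripper": 0,"offset": [0.006,0,0],"rotation": [0,0,0]},
  {"gripper": 0,"offset": [0.006,0,0],"rotation": [0,0,0]},
  {"gripper": 0,"offset": [0.005,0,0],"rotation": [0,0,0]},
  {"gripper": 0,"offset": [0.003,0,0],"rotation": [0,0,0]},
  {"gripper": 0,"offset": [0.003,0,0],"rotation": [0,0,0]},
  {"gripper": 0,"offset": [0.002,0,0],"rotation": [0,0,0]},
  {"gripper": 0,"offset": [0.002,0,0],"rotation": [0,0,0]},
  {"gripper": 0,"offset": [0.001,0,0],"rotation": [0,0,0]},
  {"gripper": 0,"offset": [0,0,0],"rotation": [0,0,0]},
  {"gripper": 0,"offset": [0,0,0],"rotation": [0,0,0]},
])

```text
clock: 25.5
position: [0.4653, 0.1867, 0.1397]
ee_rot: [0.746, 0.666, -0.003, 0.003]
ft_force: [1.3, -12.7, -1.2]
grip_width: 0.003
grasp_force: 6.4
```

```bash
python3 sp.py; python3 look.py pics/s3.png | sed -n 1,2p
```

```text
t 25.5 stage [-0.1097  0.0102] 0.1397 F along y -12.5 [  1.3 -12.7  -1.2]
top red [278.4 211. ] 18 stage [ 0.0506 -0.0484]
top red [284.  212.5] 16 stage [ 0.0488 -0.0624]
```

Call:
jog_arm([
  {"gripper": 0,"offset": [-0.005,0,0],"rotation": [0,0,0]},
  {"gripper": 0,"offset": [-0.01,0,0],"rotation": [0,0,0]},
  {"gripper": 0,"offset": [-0.01,0,0],"rotation": [0,0,0]},
  {"gripper": 0,"offset": [-0.01,0,0],"rotation": [0,0,0]},
  {"gripper": 0,"offset": [-0.01,0,0],"rotation": [0,0,0]},
  {"gripper": 0,"offset": [-0.01,0,0],"rotation": [0,0,0]},
  {"gripper": 0,"offset": [-0.01,0,0],"rotation": [0,0,0]},
  {"gripper": 0,"offset": [-0.01,0,0],"rotation": [0,0,0]},
  {"gripper": 0,"offset": [0,0,0],"rotation": [0,0,0]},
  {"gripper": 0,"offset": [0,0,0],"rotation": [0,0,0]},
  {"gripper": 0,"offset": [0,0,0],"rotation": [0,0,0]},
  {"gripper": 0,"offset": [0,0,0],"rotation": [0,0,0]},
])

```text
clock: 26.8
position: [0.4571, 0.116, 0.1409]
ee_rot: [0.745, 0.667, -0.001, 0.001]
ft_force: [0.2, 0.6, -0.3]
grip_width: -0.003
grasp_force: 0.0
```

Call:
jog_arm([
  {"gripper": 0,"offset": [0.01,0,0],"rotation": [0,0,0]},
  {"gripper": 0,"offset": [0.007,0,0],"rotation": [0,0,0]},
  {"gripper": 0,"offset": [0.006,0,0],"rotation": [0,0,0]},
  {"gripper": 0,"offset": [0.006,0,0],"rotation": [0,0,0]},
  {"gripper": 0,"offset": [0.006,0,0],"rotation": [0,0,0]},
  {"gripper": 0,"offset": [0.006,0,0],"rotation": [0,0,0]},
  {"gripper": 0,"offset": [0.006,0,0],"rotation": [0,0,0]},
  {"gripper": 0,"offset": [0.006,0,0],"rotation": [0,0,0]},
  {"gripper": 0,"offset": [0.006,0,0],"rotation": [0,0,0]},
  {"gripper": 0,"offset": [0.005,0,0],"rotation": [0,0,0]},
  {"gripper": 0,"offset": [0.003,0,0],"rotation": [0,0,0]},
  {"gripper": 0,"offset": [0.003,0,0],"rotation": [0,0,0]},
  {"gripper": 0,"offset": [0.002,0,0],"rotation": [0,0,0]},
  {"gripper": 0,"offset": [0.002,0,0],"rotation": [0,0,0]},
  {"gripper": 0,"offset": [0.001,0,0],"rotation": [0,0,0]},
  {"gripper": 0,"offset": [0,0,0],"rotation": [0,0,0]},
  {"gripper": 0,"offset": [0,0,0],"rotation": [0,0,0]},
])

```text
clock: 28.5
position: [0.4653, 0.1867, 0.1397]
ee_rot: [0.746, 0.666, -0.003, 0.003]
ft_force: [1.4, -13.3, -1.2]
grip_width: 0.001
grasp_force: 6.4
```

```bash
python3 sp.py; python3 look.py pics/s4.png | sed -n 1,2p
```

```text
t 28.5 stage [-0.1097  0.0102] 0.1397 F along y -13.1 [  1.4 -13.3  -1.2]
top red [278.3 211.1] 19 stage [ 0.0503 -0.0482]
side red [340.7 221.9] 9 stage [ 0.049  -0.0312]
```

Call:
jog_arm([
  {"gripper": 0,"offset": [-0.005,0,0],"rotation": [0,0,0]},
  {"gripper": 0,"offset": [-0.01,0,0],"rotation": [0,0,0]},
  {"gripper": 0,"offset": [-0.01,0,0],"rotation": [0,0,0]},
  {"gripper": 0,"offset": [-0.01,0,0],"rotation": [0,0,0]},
  {"gripper": 0,"offset": [-0.01,0,0],"rotation": [0,0,0]},
  {"gripper": 0,"offset": [-0.01,0,0],"rotation": [0,0,0]},
  {"gripper": 0,"offset": [-0.01,0,0],"rotation": [0,0,0]},
  {"gripper": 0,"offset": [-0.01,0,0],"rotation": [0,0,0]},
  {"gripper": 0,"offset": [-0.01,0,0],"rotation": [0,0,0]},
  {"gripper": 0,"offset": [-0.02,0,-0.02],"rotation": [0,0,0]},
  {"gripper": 0,"offset": [-0.02,0,-0.03],"rotation": [0,0,0]},
  {"gripper": 0,"offset": [-0.02,0,-0.03],"rotation": [0,0,0]},
  {"gripper": 0,"offset": [-0.02,0,-0.03],"rotation": [0,0,0]},
  {"gripper": 0,"offset": [0,0,0],"rotation": [0,0,0]},
  {"gripper": 0,"offset": [0,0,0],"rotation": [0,0,0]},
])

```text
clock: 30.1
position: [0.4474, 0.0262, 0.2515]
ee_rot: [0.745, 0.667, 0.0, 0.001]
ft_force: [-0.6, 0.9, -0.6]
grip_width: 0.0
grasp_force: 0.0
```

```bash
python3 sp.py; python3 look.py pics/end.png
```

```text
t 30.1 stage [-0.1101 -0.1513] 0.2515 F along y 0.8 [-0.6  0.9 -0.6]
top red [278.4 211.2] 20 stage [ 0.05   -0.0483]
side red [340.9 221.7] 11 stage [ 0.0497 -0.0305]
top red [278.4 211. ] 18 stage [ 0.0506 -0.0484]
top red [299.9 214.4] 19 stage [ 0.0492 -0.1015]
side red [341.5 234.5] 16 stage [ 0.0465 -0.0847]
```

View pics/end.png

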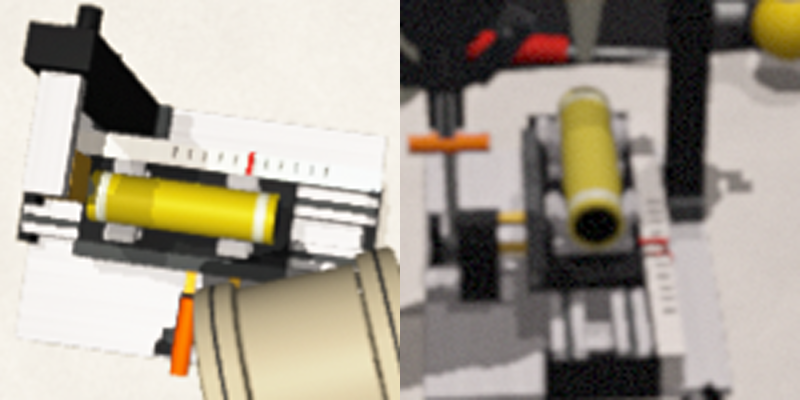

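```bash
python3 -c "
from workcell import workorder; print(workorder.hand_in())"
```

```text
the job is handed in; nothing more can be done
None
```

The job is handed in at about 30 s: the yellow-green tube lies bedded in both V-blocks, four lever strokes brought the red pointer to the red mark, the lever is back at rest, and the arm is touching nothing.

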